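Lock the hold-down clamp on the sand mould

ROBOT

A 7-joint arm with a two-finger parallel gripper is mounted at the origin on the work surface. World frame = base frame: x ahead of the robot, y to its left, z up, the work surface at z = 0. Lengths are in m, angles in rad, forces in N, time in s.
With the tool pointing down it reaches from about 0.4 to 0.85 m from the base axis. Payload 10.4 kg.
Tool frame: the origin (TCP) lies between the finger pads; the fingertips stand 11 mm ahead of it and the grasp point (between the pads) lies 8 mm behind it; z points along the fingers, y is the line along which they close (so a half turn about z gives the same grasp; the last joint's range is limited). The gripper opens to 87 mm and grips with 3 to 60 N. Pads are 19 mm wide; open, the fingers measure 117 mm over their backs; the gripper's body (75 mm by 190 mm) begins 51 mm behind the grasp point.
Start: joints at [-1.216, 0.332, -0.065, 1.46, 0.022, 1.35, -0.088], TCP at [0.231, 0.581, 0.234] pointing down, gripper open.
Joint ranges: [-2.6, 2.6], [-0.5, 2.12], [-1.47, 1.34], [0.16, 2.42], [-1.27, 4.41], [0.06, 2.06], [-2.6, 2.6]. Speed limits (rad/s): [2.22, 2.22, 2.79, 2.79, 3.14, 3.14, 3.14].

INTERFACE

Orientations are given as a unit quaternion [w, x, y, z].
In Python, from station import observe, get_image, get_calibration, close_job gives the robot as it stands.
- The arm moves only by the shell command python3 -m pendant 'ROWS' [OPENING]. ROWS is JSON, a list of rows, each an object with "xyz": the shift along the tool's x, y, z in cm, a list of three; "dr": the turn, a rotation vector about the tool's x, y, z in degrees, a list of three. A call has 1 to 20 rows; each row is the pose to reach, as a shift and turn from the pose commanded when the call began, along the tool's axes at that moment; what a row does not reach only later rows make up. A row lasts 1/12 s, in which the tool goes at most 41.7 mm and 7.16 degrees, less where a joint would pass 70% of its speed; a pose out of reach is approached as far as the arm can. A call with a gripper value outside its range is refused whole. OPENING is the opening, from 0 (shut) to 1 (fully open), set as the call begins (- or left out, the last holds). The fingers move at their own pace and stop on an object; the grip force is fixed at half the most. Time passes only in rows, so rows that repeat a pose let the fingers close. It gives the time, the measured TCP pose, the force, the opening and the grip force at its end, in the units of the state.
- observe(): the state, without advancing time (a new reading comes with each control period).
- get_image(name): name is "scene" or "top"; returns the picture (400x640x3 uint8, red, green, blue); there is no depth.
- get_calibration(name): a dict with "fx", "fy", "cx", "cy" (pixels), "xyz" and "orientation" of the camera in the world. Camera axes: x right, y up, looking along -z (the intrinsics and any distortion apply to the point x, -y, -z); pixel columns grow to the right and rows downward; lengths in m; the calibration is good to about 2 mm. A picture is of the moment at which its call begins. get_calibration takes no time and is no camera call.
- close_job(): hands the job in; it is judged then, once.
The state is a dict: "t": time; "joint_pos": joint angles; "joint_vel": joint speeds; "tau": joint torques, N m; "tcp_pos": TCP position; "tcp_rot": TCP orientation; "force": force on the tool from outside, world axes, zero at the start; "ft_torque": the same for the moment, N m; "opening": finger opening in m; "grip_force": force on a finger pad.
Only numpy, scipy, OpenCV 4.12 (cv2) and the standard library are available. Lean on these libraries where they do the work, as an engineer would, in place of code of your own. Each camera call takes 0.05 s, during which the arm holds its last target. There are 200 camera calls.

TASK

Get the sand mould ready for pouring: press the red tail of the ratchet pawl right down so that the pawl is free of the toothed wheel, and with it free push the clamp's red handle down until the arm lies level with its foot on the mould. Then press the pawl's yellow nose end fully back down between the teeth so the clamp is locked, and move clear. Do not shift the mould, and leave the cup, the mallet and the metal rosette where they are.

Things in the scene. Friction and masses are not known exactly. Their poses are not given: they have to be found in the camera images.
- clamp: Bench clamp fixed on a plywood plate (160 x 420 x 12 mm). Origin on the bench directly under the arm pivot. Its x axis is parallel to both hinge axes; +y is the side of the arm, the mould and the red handle, -y the side of the pawl's red tail; z up. Two pairs of blue cheek plates stand at x = -25 to +25 mm: those of the arm pivot reach 123 mm, those of the pawl pivot 176 mm above the bench. The toothed steel wheel (60 mm radius over the teeth, 18 mm wide) turns with the arm.
- beam_pivot (a point): Axis of the arm, at (0, 0, 105) mm in the clamp's frame. Does not move on the clamp.
- handle (a point): Middle of the red round crossbar at the end of the blue arm: 22 mm thick, 110 mm long, lying level along the clamp's x axis, 220 mm from the arm pivot. It travels on a circle about the arm pivot, from about 50 degrees above level (start) down to level, 105 mm above the bench. A fingertip on top of the bar, following the circle, pushes it; the arm turns stiffly (about 4 to 6 N at the handle) and stays where it is left.
- beam (a joint): Angle by which the arm has been lowered (rad): its elevation above level is 0.9 minus this. It starts between 0 and 0.08; 0.9 is the stop, level, the foot just resting on the mould. With the pawl in, the teeth stop it at about 0.1 rad (up to 0.15 under a hard push). For the pawl to drop back between the teeth the arm must be down on its stop (within 0.04).
- pawl_pivot (a point): Axis of the pawl, at (0, -75, 161.5) mm in the clamp's frame. Does not move on the clamp.
- pawl_tail (a point): Centre of the top of the red square pad (36 x 36 mm) on the tail of the yellow pawl, 78 mm from the pawl axis towards -y of the clamp, about 181 mm above the bench when the pawl is in. Pressing it down (about 4 N, 24 mm of travel to the stop) lifts the nose out of the teeth; nothing is in the way below it.
- pawl_nose (a point): Centre of the top of the yellow pad (36 mm along x, 30 mm along y) above the nose of the pawl, 72 mm from the pawl axis towards +y of the clamp, above the toothed wheel; about 181 mm above the bench when the pawl is in, some 23 mm more when freed. Pressing it down (about 4 N) puts the nose back between the teeth.
- pawl (a joint): Pawl angle (rad): 0 = nose fully in the teeth (start, a stop), 0.32 = tail pressed right down (the other stop). Above about 0.13 the nose is clear of the teeth. It see-saws stiffly and stays where it is left.
- flask: Loose sand mould: black iron frame with red-brown sand, 140 x 130 x 70 mm (x, y, z), about 2 kg, standing on the plywood plate under the arm. Origin at the centre of its underside, z up.
- cup: Loose white cup, 72 mm across the rim, 90 mm high, standing on the bench. Origin at the centre of its underside.
- mallet: Loose mallet lying on the bench: steel head 65 x 110 x 65 mm, wooden handle 190 mm long along its +x. Origin under the middle of the head.
- rosette: Loose cast metal rosette, 52 mm across, 13 mm thick, lying on the bench. Origin at the centre of its underside.
Mind the look-alikes: they are no part of the job. There is more than one size of the flask; the one meant has the size given above. There is more than one size of the cup; the job needs the larger.

How it is judged:
By the outcome, as a careful person would: the job done as asked, in the order asked, and still so for the second after the job is handed in, with the robot touching nothing.
It also fails if it takes over 56 s, if anything falls off the work surface, if the arm or the gripper's body presses on something with over 40 N, if the wrist force passes 120 N, or if a joint passes its speed limit or range.

## Working session

There is one attempt and no reset: what is moved stays moved. The work goes in short steps, Python scripts to look and compute and a shell command to move; the robot and the scene stay as the last step left them, time stands still between calls to the robot, and variables do not carry over. Pictures are saved under pics/ and viewed, at most 10 in all, crops included, and the job is handed in when it is done.

```bash
mkdir -p pics; python3 - <<'E'
from station import *
import cv2
for n in("scene","top"):
    cv2.imwrite(f"pics/{n}0.png",get_image(n)[:,:,::-1]); print(n,get_calibration(n))
o=observe(); print(o["tcp_pos"],o["tcp_rot"],o["t"],o["opening"])
E
```

```text
scene {'fx': 460.53343529978133, 'fy': 460.53343529978133, 'cx': 319.42414961399413, 'cy': 197.54388136130507, 'xyz': array([ 1.19192116, -0.32381333,  0.9764865 ]), 'orientation': array([0.80188089, 0.33036084, 0.18855813, 0.46075436])}
top {'fx': 454.904979286945, 'fy': 454.904979286945, 'cx': 322.5114903864236, 'cy': 200.15114025724694, 'xyz': array([0.24626538, 0.06095278, 1.40993706]), 'orientation': array([-0.7014693 , -0.07315275,  0.07652858,  0.70479279])}
[0.23042273 0.58061708 0.23283779] [-8.78606220e-05  1.87760219e-01  9.82214693e-01 -6.24501035e-04] 0.1 0.08654640308369657
```

View pics/scene0.png

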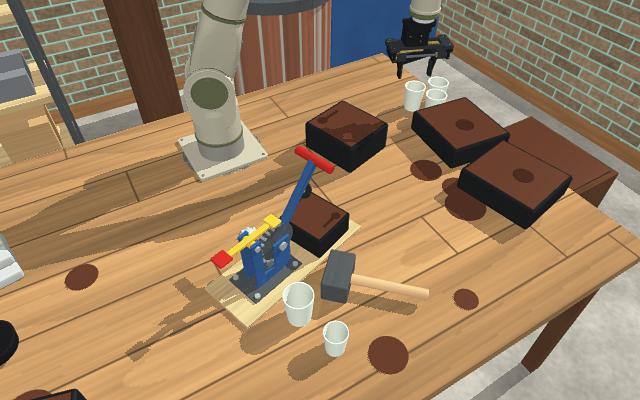

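View pics/top0.png

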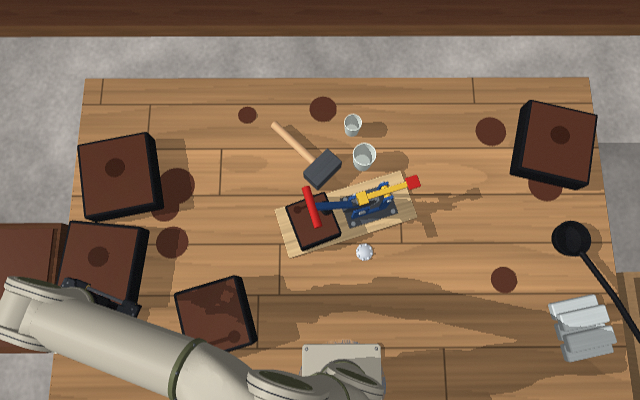

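The scene picture shows the clamp with its red tail at (221,260), yellow nose at (272,222) and handle at (315,159). In the top picture the tail is at (413,182), the nose at (362,197) and the handle at (312,207).

- **Flasks:** black moulds lie at top (120,175), (100,260), (215,312), (555,143) and (313,221). Only the one at (313,221), on the plywood under the arm, is small enough and in the right place.
- **Cups:** the larger is at (364,156) and the smaller at (352,124).

I'll confirm with one crop.

```bash
python3 - <<'E'
import cv2,numpy as np
a=cv2.imread("pics/top0.png")[145:265,265:435]; b=cv2.imread("pics/scene0.png")[140:310,200:370]
a=cv2.resize(a,None,fx=4.5,fy=4.5,interpolation=cv2.INTER_CUBIC)
cv2.imwrite("pics/c1.png",a)
cv2.imwrite("pics/c2.png",cv2.resize(b,None,fx=3.5,fy=3.5,interpolation=cv2.INTER_CUBIC))
E
```

```text
(no output)
```

View pics/c1.png

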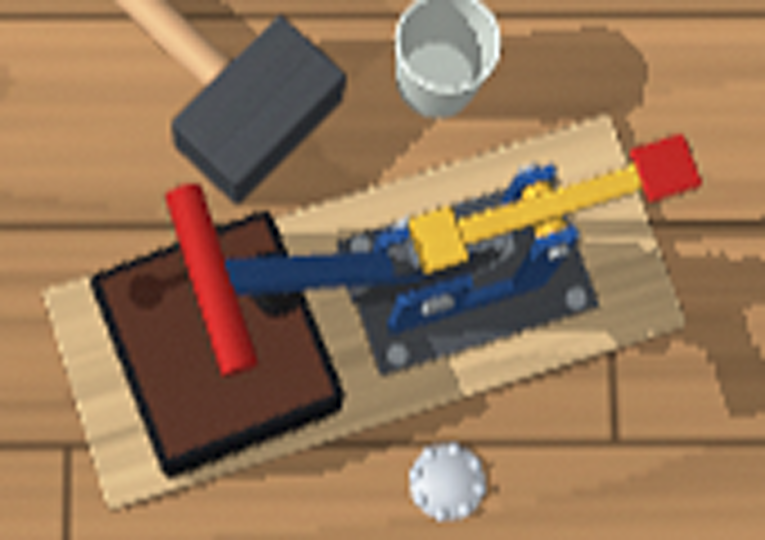

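View pics/c2.png

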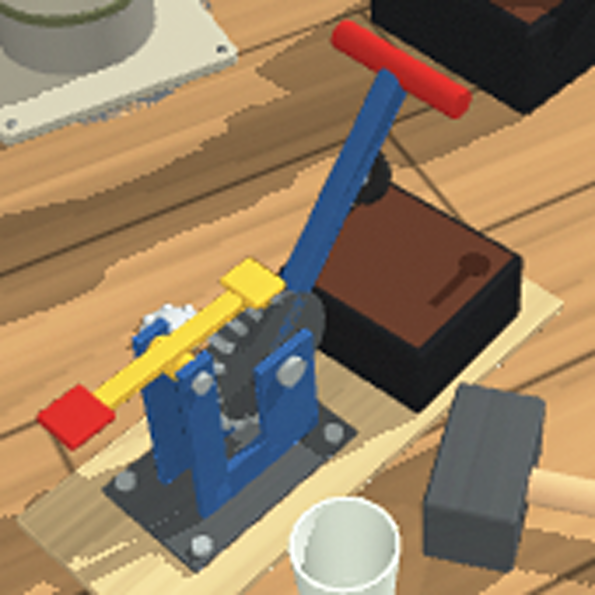

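The crops confirm it: the small mould sits on the plate under the arm, and the clamp parts are clear. In the 4.5x top crop the tail is at (667,167), the nose at (439,241) and the handle at (212,280). In the 3.5x scene crop they are at (76,416), (252,284) and (400,68). Next is a pose fit.

```bash
cat > h.py <<'E'
import numpy as np
from scipy.spatial.transform import Rotation as R
from station import *
def q(o): return R.from_quat(np.roll(o,-1))
def proj(n,P):
    c=get_calibration(n); v=q(c["orientation"]).inv().apply(np.atleast_2d(P)-c["xyz"])
    return np.c_[c["cx"]+c["fx"]*v[:,0]/-v[:,2], c["cy"]-c["fy"]*v[:,1]/-v[:,2]]
def clampT(p): return R.from_euler('z',p[2]),np.array([p[0],p[1],0])
def pts(beam,pawl=0):
    e=.9-beam; c,s=np.cos(pawl),np.sin(pawl); dz=.0195
    return np.array([[0,.22*np.cos(e),.105+.22*np.sin(e)],
      [0,-.075-.078*c-dz*s,.1615+dz*c-.078*s],[0,-.075+.072*c-dz*s,.1615+dz*c+.072*s]])
E
python3 - <<'E'
from h import *
from scipy.optimize import least_squares
top=np.array([[212,280],[667,167],[439,241],[43,292],[118,508],[683,323],[610,118]])/4.5+[265,145]
sc=np.array([[400,68],[76,416],[252,284]])/3.5+[200,140]
def f(p):
    r,t=clampT(p); P=np.vstack([pts(p[3]),[[.08,p[4]+.42,.012],[-.08,p[4]+.42,.012],[-.08,p[4],.012],[.08,p[4],.012]]])
    W=r.apply(P)+t
    return np.r_[(proj("top",W)-top).ravel(),(proj("scene",W[:3])-sc).ravel()]
best=min((least_squares(f,[.45,0,a,.04,-.15]) for a in np.arange(-3,3,.5)),key=lambda s:s.cost)
p=best.x;print(p.round(4),best.cost,f(p).round(1))
r,t=clampT(p);print((r.apply(pts(p[3]))+t).round(4)); print("yaw deg",np.degrees(p[2]))
o=observe();rt=q(o["tcp_rot"]);print(rt.as_matrix().round(3))
# tool-frame shifts & yaw turn options
for nm,P in zip(("handle","tail","nose"),r.apply(pts(p[3]))+t): print(nm,(rt.inv().apply(P-o["tcp_pos"])*100).round(2))
M=rt.as_matrix(); y=M[:,1]; print("tool y heading",np.degrees(np.arctan2(y[1],y[0])),"clamp x heading",np.degrees(p[2]))
E
```

```text
[ 0.517  -0.0545  0.3102  0.0423 -0.1741] 8.114113974484162 [-0.4 -0.   0.4 -0.9  0.3 -1.1 -0.1 -0.4 -1.7  0.4  1.3 -0.3 -0.1 -1.7
 -0.4 -0.5 -0.7 -1.1 -0.6 -1.9]
[[ 0.4731  0.0826  0.2714]
 [ 0.5637 -0.2002  0.181 ]
 [ 0.5179 -0.0573  0.181 ]]
yaw deg 17.771580669065518
[[-0.929  0.369 -0.   ]
 [ 0.369  0.929 -0.001]
 [-0.    -0.001 -1.   ]]
handle [-40.93 -37.35  -3.81]
tail [-59.78 -60.28   5.26]
nose [-50.25 -48.69   5.25]
tool y heading 68.35578963363923 clamp x heading 17.771580669065518
```

```bash
python3 -m pendant '[{"xyz":[0,0,-6],"dr":[0,0,0]},{"xyz":[0,0,-12],"dr":[0,0,0]},{"xyz":[0,0,-12],"dr":[0,0,0]},{"xyz":[0,0,-12],"dr":[0,0,0]},{"xyz":[-30,-30,-12],"dr":[0,0,25]},{"xyz":[-30,-30,-12],"dr":[0,0,25]},{"xyz":[-30,-30,-12],"dr":[0,0,25]},{"xyz":[-30,-30,-12],"dr":[0,0,25]},{"xyz":[-30,-30,-12],"dr":[0,0,25]},{"xyz":[-30,-30,-12],"dr":[0,0,25]},{"xyz":[-30,-30,-12],"dr":[0,0,25]},{"xyz":[-30,-30,-12],"dr":[0,0,25]},{"xyz":[-30,-30,-12],"dr":[0,0,25]},{"xyz":[-30,-30,-12],"dr":[0,0,25]},{"xyz":[-30,-30,-12],"dr":[0,0,25]},{"xyz":[-30,-30,-12],"dr":[0,0,25]}]' 0
cat > go.py <<'E'
import sys
from h import *
# target clamp-frame point for the fingertips (mm), tool y along clamp x
p=[.517,-.0545,.3102]; r,t=clampT(p); P=r.apply(np.array(list(map(float,sys.argv[1:4])))/1e3)+t+[0,0,.011]
o=observe();rt=q(o["tcp_rot"])
c,s=np.cos(p[2]),np.sin(p[2]); Rt=R.from_matrix(np.array([[-s,c,0],[c,s,0],[0,0,-1]]).T@np.eye(3)) if 0 else R.from_matrix(np.column_stack([[s*-1,c,0],[c,s,0],[0,0,-1]]))
print("t",o["t"],"shift cm",(rt.inv().apply(P-o["tcp_pos"])*100).round(2),"turn deg",np.degrees((rt.inv()*Rt).as_rotvec()).round(1))
tip=r.inv().apply(o["tcp_pos"]-[0,0,.011]-t)*1e3; print("tip clamp mm",tip.round(1),"F",np.round(o["force"],1),"q",np.round(o["joint_pos"],2))
E
python3 go.py 0 -157 230
```

```text
t: 1.43
tcp_pos: [0.3999, 0.1883, 0.3537]
tcp_rot: [-0.0, 0.399, 0.917, 0.0]
force: [0.2, 0.6, 0.5]
opening: 0.0006
grip_force: 0.0
t 1.4333 shift cm [-39.95 -14.7   11.25] turn deg [ 0.  -0.  25.2]
tip clamp mm [-37.4 267.  342.7] F [0.2 0.6 0.5] q [-0.87 -0.14  0.29  1.72  0.04  1.56  0.17]
```

```bash
python3 -m pendant '[{"xyz":[-39.8,-14.7,0],"dr":[0,0,25.2]},{"xyz":[-39.8,-14.7,0],"dr":[0,0,25.2]},{"xyz":[-39.8,-14.7,0],"dr":[0,0,25.2]},{"xyz":[-39.8,-14.7,0],"dr":[0,0,25.2]},{"xyz":[-39.8,-14.7,0],"dr":[0,0,25.2]},{"xyz":[-39.8,-14.7,0],"dr":[0,0,25.2]},{"xyz":[-39.8,-14.7,0],"dr":[0,0,25.2]},{"xyz":[-39.8,-14.7,0],"dr":[0,0,25.2]},{"xyz":[-39.8,-14.7,0],"dr":[0,0,25.2]},{"xyz":[-39.8,-14.7,0],"dr":[0,0,25.2]},{"xyz":[-39.8,-14.7,0],"dr":[0,0,25.2]},{"xyz":[-39.8,-14.7,0],"dr":[0,0,25.2]},{"xyz":[-39.8,-14.7,0],"dr":[0,0,25.2]},{"xyz":[-39.8,-14.7,6],"dr":[0,0,25.2]},{"xyz":[-39.8,-14.7,11],"dr":[0,0,25.2]},{"xyz":[-39.8,-14.7,11],"dr":[0,0,25.2]},{"xyz":[-39.8,-14.7,11],"dr":[0,0,25.2]},{"xyz":[-39.8,-14.7,11],"dr":[0,0,25.2]}]' 0
python3 go.py 0 -156 190
python3 - <<'E'
from h import *
import cv2
a=get_image("top")[145:265,265:465,::-1]; b=get_image("scene")[140:310,180:380,::-1]
cv2.imwrite("pics/d.png",cv2.resize(np.vstack([a,b]),None,fx=2,fy=2,interpolation=cv2.INTER_CUBIC))
E
```

```text
t: 2.93
tcp_pos: [0.565, -0.1964, 0.2436]
tcp_rot: [-0.001, 0.586, 0.811, 0.0]
force: [0.6, 0.8, 1.5]
opening: 0.0009
grip_force: 0.0
t 2.9333 shift cm [-0.62 -0.24  4.26] turn deg [-0.  -0.1  0.5]
tip clamp mm [   2.4 -149.8  232.6] F [0.6 0.8 1.5] q [-0.34  0.32  0.76  1.55 -0.22  1.36  0.76]
```

View pics/d.png

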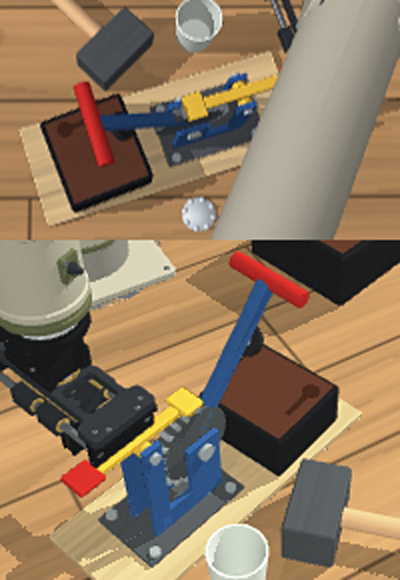

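The gripper is now over the red tail, with the tips just above it near (95,462) in the lower half of the crop, and nothing has been disturbed. Next I press the tail.

```bash
python3 -m pendant '[{"xyz":[-0.6,-0.2,2],"dr":[0,0,0]},{"xyz":[-0.6,-0.2,4],"dr":[0,0,0]},{"xyz":[-0.6,-0.2,4.5],"dr":[0,0,0]},{"xyz":[-0.6,-0.2,5],"dr":[0,0,0]},{"xyz":[-0.6,-0.2,5.4],"dr":[0,0,0]},{"xyz":[-0.6,-0.2,5.8],"dr":[0,0,0]},{"xyz":[-0.6,-0.2,6.2],"dr":[0,0,0]},{"xyz":[-0.6,-0.2,6.2],"dr":[0,0,0]},{"xyz":[-0.6,-0.2,6.2],"dr":[0,0,0]}]' 0
python3 go.py 0 -156 157
```

```text
t: 3.78
tcp_pos: [0.5655, -0.2055, 0.1821]
tcp_rot: [0.001, 0.587, 0.81, 0.0]
force: [1.8, -2.3, 3.9]
opening: 0.0002
grip_force: 2.0
t 3.7833 shift cm [ 0.26 -0.01  1.41] turn deg [0.1 0.  0.4]
tip clamp mm [ 1.000e-01 -1.585e+02  1.711e+02] F [ 1.8 -2.3  3.9] q [-0.31  0.37  0.74  1.63 -0.26  1.24  0.8 ]
```

```bash
python3 -m pendant '[{"xyz":[0.1,0,0.4],"dr":[0,0,0]},{"xyz":[0.2,0,0.8],"dr":[0,0,0]},{"xyz":[0.2,0,1.2],"dr":[0,0,0]},{"xyz":[0.2,0,1.5],"dr":[0,0,0]},{"xyz":[0.2,0,1.8],"dr":[0,0,0]},{"xyz":[0.2,0,1.8],"dr":[0,0,0]},{"xyz":[0.2,0,1.8],"dr":[0,0,0]}]' 0
python3 go.py 0 -156 157
```

```text
t: 4.37
tcp_pos: [0.5652, -0.2038, 0.1677]
tcp_rot: [0.001, 0.587, 0.81, 0.002]
force: [-11.6, 2.7, 39.6]
opening: 0.0007
grip_force: 18.5
t 4.3667 shift cm [ 0.09 -0.03 -0.03] turn deg [ 0.2 -0.   0.4]
tip clamp mm [   0.4 -156.9  156.7] F [-11.6   2.7  39.6] q [-0.31  0.38  0.74  1.65 -0.27  1.21  0.8 ]
```

Force is 40 N at tip height 157 mm, so the tail is on its stop. I lift and go over the handle.

```bash
python3 -m pendant '[{"xyz":[0,0,-4],"dr":[0,0,0]},{"xyz":[0,0,-8],"dr":[0,0,0]},{"xyz":[0,0,-12],"dr":[0,0,0]},{"xyz":[0,0,-16],"dr":[0,0,0]},{"xyz":[0,0,-17],"dr":[0,0,0]},{"xyz":[30.1,0,-17],"dr":[0,0,0]},{"xyz":[30.1,0,-17],"dr":[0,0,0]},{"xyz":[30.1,0,-17],"dr":[0,0,0]},{"xyz":[30.1,0,-17],"dr":[0,0,0]},{"xyz":[30.1,0,-17],"dr":[0,0,0]},{"xyz":[30.1,0,-17],"dr":[0,0,0]},{"xyz":[30.1,0,-17],"dr":[0,0,0]},{"xyz":[30.1,0,-17],"dr":[0,0,0]},{"xyz":[30.1,0,-17],"dr":[0,0,0]},{"xyz":[30.1,0,-17],"dr":[0,0,0]},{"xyz":[30.1,0,-17],"dr":[0,0,0]}]' 0
python3 go.py 0 144 290
python3 - <<'E'
from h import *
import cv2
a=get_image("top")[145:265,265:465,::-1]; b=get_image("scene")[110:310,180:380,::-1]
cv2.imwrite("pics/e.png",cv2.resize(np.vstack([a,b]),None,fx=1.85,fy=1.85,interpolation=cv2.INTER_CUBIC))
E
```

```text
t: 5.7
tcp_pos: [0.4706, 0.0816, 0.3331]
tcp_rot: [-0.0, 0.587, 0.809, -0.0]
force: [0.3, 0.0, -1.3]
opening: 0.0006
grip_force: 0.0
t 5.7 shift cm [0.02 0.27 3.21] turn deg [-0.1  0.   0.3]
tip clamp mm [ -2.6 143.8 322.1] F [ 0.3  0.  -1.3] q [-0.8  -0.06  0.51  1.69  0.03  1.51  0.02]
```

View pics/e.png

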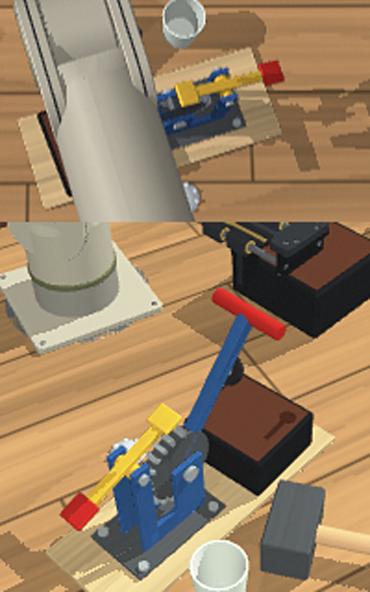

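The pawl is tilted with its tail down at (80,512), so the nose is out of the teeth. The gripper is above the handle, whose bar is at (250,313). Now I push along the circle.

```bash
python3 -m pendant '[{"xyz":[0,0.2,2],"dr":[0,0,0]},{"xyz":[0.1,0.2,3.5],"dr":[0,0,0]},{"xyz":[0.5,0.2,4.3],"dr":[0,0,0]},{"xyz":[1,0.2,4.9],"dr":[0,0,0]},{"xyz":[1.7,0.2,5.7],"dr":[0,0,0]},{"xyz":[2.5,0.2,6.5],"dr":[0,0,0]},{"xyz":[3.1,0.2,7.4],"dr":[0,0,0]},{"xyz":[3.8,0.2,8.3],"dr":[0,0,0]},{"xyz":[4.4,0.2,9.2],"dr":[0,0,0]},{"xyz":[4.9,0.2,10.2],"dr":[0,0,0]},{"xyz":[5.4,0.2,11.2],"dr":[0,0,0]},{"xyz":[5.9,0.2,12.2],"dr":[0,0,0]},{"xyz":[5.9,0.2,12.2],"dr":[0,0,0]},{"xyz":[5.9,0.2,12.2],"dr":[0,0,0]}]' 0
python3 go.py 0 220 116
```

```text
t: 6.97
tcp_pos: [0.4542, 0.139, 0.2113]
tcp_rot: [-0.0, 0.587, 0.81, -0.0]
force: [-0.1, -0.2, -0.3]
opening: 0.0007
grip_force: 0.0
t 6.9667 shift cm [1.66 0.09 8.43] turn deg [-0.   0.   0.3]
tip clamp mm [ -0.7 203.4 200.3] F [-0.1 -0.2 -0.3] q [-0.85 -0.    0.46  1.89  0.    1.25 -0.07]
```

```bash
python3 - <<'E'
from h import *
import cv2
b=get_image("scene")[110:310,180:380,::-1]
cv2.imwrite("pics/f.png",cv2.resize(b,None,fx=2.5,fy=2.5,interpolation=cv2.INTER_CUBIC))
E
```

```text
(no output)
```

View pics/f.png

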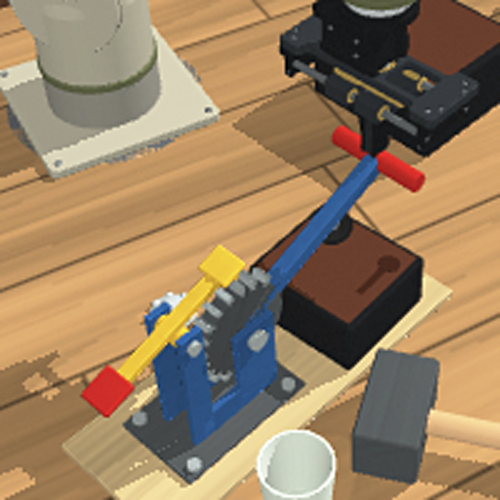

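The arm is partly lowered, with the tip on the bar at (372,150) and the pawl still free. I continue down.

```bash
python3 -m pendant '[{"xyz":[0.4,0.1,1],"dr":[0,0,0]},{"xyz":[0.7,0.1,2],"dr":[0,0,0]},{"xyz":[1,0.1,3.1],"dr":[0,0,0]},{"xyz":[1.2,0.1,4.2],"dr":[0,0,0]},{"xyz":[1.4,0.1,5.2],"dr":[0,0,0]},{"xyz":[1.5,0.1,6.3],"dr":[0,0,0]},{"xyz":[1.6,0.1,7.1],"dr":[0,0,0]},{"xyz":[1.7,0.1,7.7],"dr":[0,0,0]},{"xyz":[1.7,0.1,8.2],"dr":[0,0,0]},{"xyz":[1.7,0.1,8.5],"dr":[0,0,0]},{"xyz":[1.7,0.1,8.7],"dr":[0,0,0]},{"xyz":[1.7,0.1,8.7],"dr":[0,0,0]},{"xyz":[1.7,0.1,8.7],"dr":[0,0,0]}]' 0
python3 go.py 0 220 116
```

```text
t: 8.1
tcp_pos: [0.4504, 0.156, 0.1265]
tcp_rot: [-0.0, 0.587, 0.81, 0.001]
force: [-7.9, 0.4, 25.3]
opening: 0.0006
grip_force: 12.6
t 8.1 shift cm [-0.08 -0.09 -0.05] turn deg [ 0.1 -0.1  0.3]
tip clamp mm [  0.8 220.8 115.5] F [-7.9  0.4 25.3] q [-0.85  0.09  0.45  2.   -0.05  1.06 -0.07]
```

On the stop: 25 N at 115.5 mm. Now to the nose.

```bash
python3 -m pendant '[{"xyz":[0,0,-4],"dr":[0,0,0]},{"xyz":[0,0,-8],"dr":[0,0,0]},{"xyz":[0,0,-12.5],"dr":[0,0,0]},{"xyz":[0,0,-12.5],"dr":[0,0,0]},{"xyz":[-22.7,0,-12.5],"dr":[0,0,0]},{"xyz":[-22.7,0,-12.5],"dr":[0,0,0]},{"xyz":[-22.7,0,-12.5],"dr":[0,0,0]},{"xyz":[-22.7,0,-12.5],"dr":[0,0,0]},{"xyz":[-22.7,0,-12.5],"dr":[0,0,0]},{"xyz":[-22.7,0,-12.5],"dr":[0,0,0]},{"xyz":[-22.7,0,-12.5],"dr":[0,0,0]},{"xyz":[-22.7,0,-12.5],"dr":[0,0,0]},{"xyz":[-22.7,0,-12.5],"dr":[0,0,0]},{"xyz":[-22.7,0,-12.5],"dr":[0,0,0]}]' 0
python3 go.py 0 -4 181
```

```text
t: 9.27
tcp_pos: [0.5202, -0.0586, 0.2492]
tcp_rot: [-0.0, 0.586, 0.81, -0.0]
force: [-0.1, -0.0, -0.2]
opening: 0.0003
grip_force: 0.0
t 9.2667 shift cm [ 0.09 -0.17  5.72] turn deg [-0.  -0.   0.5]
tip clamp mm [  1.8  -4.9 238.2] F [-0.1 -0.  -0.2] q [-0.62  0.1   0.7   1.74 -0.06  1.33  0.41]
```

```bash
python3 -m pendant '[{"xyz":[0,-0.2,1.5],"dr":[0,0,0]},{"xyz":[0,-0.2,3],"dr":[0,0,0]},{"xyz":[0,-0.2,3.5],"dr":[0,0,0]},{"xyz":[0,-0.2,4],"dr":[0,0,0]},{"xyz":[0.1,-0.2,4.4],"dr":[0,0,0]},{"xyz":[0.1,-0.2,4.8],"dr":[0,0,0]},{"xyz":[0.1,-0.2,5.2],"dr":[0,0,0]},{"xyz":[0.1,-0.2,5.5],"dr":[0,0,0]},{"xyz":[0.1,-0.2,5.8],"dr":[0,0,0]},{"xyz":[0.1,-0.2,6],"dr":[0,0,0]},{"xyz":[0.1,-0.2,6],"dr":[0,0,0]},{"xyz":[0.1,-0.2,6],"dr":[0,0,0]}]' 0
python3 go.py 0 -4 181
```

```text
t: 10.27
tcp_pos: [0.5187, -0.0589, 0.1921]
tcp_rot: [-0.0, 0.587, 0.81, 0.001]
force: [-12.8, 5.3, 32.9]
opening: 0.0004
grip_force: 16.5
t 10.2667 shift cm [ 0.07 -0.03  0.01] turn deg [ 0.1 -0.1  0.4]
tip clamp mm [  0.3  -4.7 181.1] F [-12.8   5.3  32.9] q [-0.61  0.14  0.7   1.82 -0.1   1.21  0.44]
```

33 N at 181 mm, so the nose is fully in. I move clear and check.

```bash
python3 -m pendant '[{"xyz":[0,0,-4],"dr":[0,0,0]},{"xyz":[0,0,-8],"dr":[0,0,0]},{"xyz":[0,0,-12],"dr":[0,0,0]},{"xyz":[0,0,-16],"dr":[0,0,0]},{"xyz":[0,0,-16],"dr":[0,0,0]},{"xyz":[40,0,-16],"dr":[0,0,0]},{"xyz":[40,0,-16],"dr":[0,0,0]},{"xyz":[40,0,-16],"dr":[0,0,0]},{"xyz":[40,0,-16],"dr":[0,0,0]},{"xyz":[40,0,-16],"dr":[0,0,0]},{"xyz":[40,0,-16],"dr":[0,0,0]},{"xyz":[40,0,-16],"dr":[0,0,0]},{"xyz":[40,0,-16],"dr":[0,0,0]},{"xyz":[40,0,-16],"dr":[0,0,0]},{"xyz":[40,0,-16],"dr":[0,0,0]},{"xyz":[40,0,-16],"dr":[0,0,0]},{"xyz":[40,0,-16],"dr":[0,0,0]},{"xyz":[40,0,-16],"dr":[0,0,0]},{"xyz":[40,0,-16],"dr":[0,0,0]}]' 0
python3 - <<'E'
from h import *
import cv2
a=get_image("top")[120:280,240:440,::-1]; b=get_image("scene")[130:310,180:380,::-1]
cv2.imwrite("pics/g.png",cv2.resize(np.hstack([cv2.copyMakeBorder(a,0,20,0,0,0),b]),None,fx=2,fy=2,interpolation=cv2.INTER_CUBIC))
r,t=clampT([.517,-.0545,.3102]); W=r.apply(pts(.9,0))+t
print("expected h,tail,nose top",((proj("top",W)-[240,120])*2).round(0).tolist(),"scene",((proj("scene",W)-[180,130])*2+[400,0]).round(0).tolist())
E
```

```text
t: 11.85
tcp_pos: [0.3946, 0.3191, 0.3495]
tcp_rot: [0.0, 0.588, 0.809, -0.0]
force: [-0.4, 0.7, 0.4]
opening: 0.0004
grip_force: 0.0
expected h,tail,nose top [[96.0, 213.0], [347.0, 123.0], [246.0, 155.0]] scene [[707.0, 125.0], [482.0, 256.0], [583.0, 179.0]]
```

View pics/g.png

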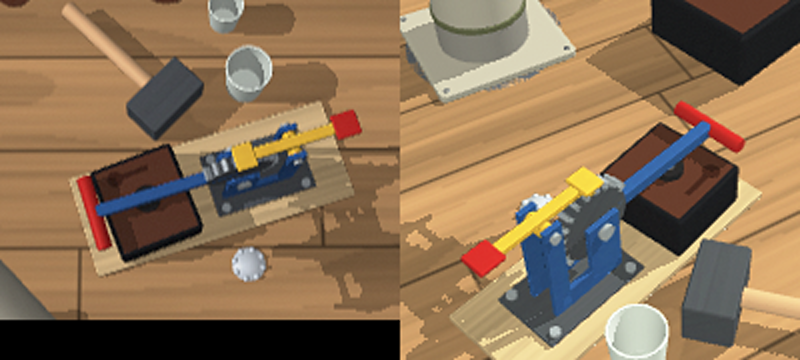

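The handle (708,126), tail (483,257) and nose (585,181) match the pixels computed for a level arm with the pawl in. The mould, cup, mallet and rosette are where they were. I hand the job in.

```bash
python3 -c "
from station import *
print(close_job())"
```

```text
the job is handed in; nothing more can be done
None
```

The job is handed in at about 12 s: I freed the pawl, pushed the arm down level with its foot on the mould, pressed the nose back between the teeth and moved the robot clear; the last pictures show the clamp locked and nothing else moved.

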